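Put the tested circuit boards in their trays

ROBOT

A 6-joint arm with a two-finger parallel gripper is mounted at the origin on a cart in front of the work surface, level with it; the furniture and walls round the work are solid. World frame = base frame: x ahead of the robot, y to its left, z up, the work surface at z = 0. Lengths are in m, angles in degrees, forces in N, time in s.
With the tool pointing down it reaches from about 0.4 to 0.825 m from the base axis. Payload 7 kg.
Tool frame: the origin (TCP) lies at the very end of the fingers, on their centre line; the grasp point (between the pads) lies 19 mm behind it; z points along the fingers, y is the line along which they close (so a half turn about z gives the same grasp; the last joint's range is limited). The gripper opens to 88 mm and grips with 3 to 60 N. Pads are 19 mm wide; open, the fingers measure 130 mm over their backs; the gripper's body (78 mm by 193 mm) begins 47 mm behind the grasp point.
Start: joints at [88.642, 20.546, 0.682, 0, -70.136, -16.507], TCP at [0.207, 0.642, 0.193] pointing down, gripper open.
Joint ranges: [-176.03, 176.03], [-82.01, 121.73], [-58.28, 71.71], [-173.87, 95.51], [-174.79, -0.11], [-173.66, 173.66]. Speed limits (degrees/s): [136.94, 136.94, 172.46, 180, 180, 180].

INTERFACE

Orientations are given as [roll, pitch, yaw] about the fixed x, y, z axes, in that order (R = Rz(yaw) Ry(pitch) Rx(roll)).
In Python, from plant import get_state, capture, close_job, regions_of gives the robot as it stands.
- The arm moves only by the tool jog_arm, never from a script. Its argument "moves" is a list of rows, each a list of 3 entries, a list of its own where there are three numbers: the shift along the tool's x, y, z in cm, then the turn about the tool's z in degrees, then the finger opening in cm, from 0 to 8.76. A call has 1 to 12 rows; each row shifts and turns the commanded pose from where the row before left it, along the tool's axes as they then stand; what a row does not reach is not made up. A row lasts 1/8 s, in which the tool goes at most 62.5 mm and 10.7 degrees, less where a joint would pass 70% of its speed; a pose out of reach is approached as far as the arm can. A call is refused whole if a number of a shift passes 6.25 or a number of a turn 10.7, either way. A call with a gripper value outside its range is refused whole. The fingers move at their own pace and stop on an object; "newtons" is the grip in N (left out, the last holds). Time passes only in rows, so rows that do not move let the fingers close. It gives the time, the measured TCP pose, the force, the opening and the grip force at its end, in the units of the state.
- get_state(): the state, without advancing time (a new reading comes with each control period).
- capture(name): name is "scene" or "top" or "wrist"; returns a dict with "pixels" (384x512x3 uint8, blue, green, red), "mtx" (3x3 intrinsics, pixels), "k1" (the pictures are not rectified: a ray, as slopes to the right and down, at radius r is drawn at 1 + k1 r^2 times it, then the intrinsics apply), "world_from_camera" (4x4, takes a point from camera to world coordinates); the wrist camera has in their place "hand_eye" (4x4, takes a point from camera to tool coordinates, whose origin is the TCP and whose axes are the flange's). Camera axes: x right, y down, z forward; pixel columns grow to the right and rows downward; lengths in m; the calibration is good to about 2 mm. A picture is of the moment at which its call begins: read the wrist's pose just before it. There is no depth.
- close_job(): hands the job in; it is judged then, once.
Trained networks look in a picture, given as the dict that the camera call returned (one of the last four; its "shot" number tells which), for a name from the list of things; names that differ only in an ending like _2 or _b are one class to them, and where a whole thing is asked for, a point or a joint stands for the part that bears it (a point fixed in the world has none). Each returns a list of dicts, best first, with "confidence" (0 to 1); they miss things now and then, are a little off and sometimes report something else, mostly with a low value. They report only what shows in the picture. A call takes as long as a camera call. They do not tell look-alikes from the thing itself.
- regions_of(picture, thing): "pixels" (384x512 bool, what is visible of it) and "pixel" ([column, row] in pixels, amid what is visible of it).
The state is a dict: "time_s": time; "joints": joint angles; "qd": joint speeds; "joint_torque": joint torques, N m; "tcp_pos": TCP position; "eef_rot": TCP orientation; "contact_force": force on the tool from outside, world axes, zero at the start; "moment": the same for the moment, N m; "gripper_width": finger opening in m; "gripper_force": force on a finger pad.
Only numpy, scipy, OpenCV 4.12 (cv2) and the standard library are available. Lean on these libraries where they do the work, as an engineer would, in place of code of your own. Each camera call takes 0.05 s, during which the arm holds its last target. There are 200 camera calls.

TASK

The boards are tested: put the four bare circuit boards away in the shallow trays, the green board with the small parts in the green tray, the blue board in the blue tray, the board with white screw terminals in the white tray and the narrow board with green screw terminals in the yellow tray. Set each one down, do not drop it, face up and flat in the middle of its tray with its length along the tray's length. Leave the black module and the purple battery pack lying where they are among the boards.

Things in the scene. Friction and masses are not known exactly. Their poses are not given: they have to be found in the camera images.
- green_board: Flat green circuit board with small parts and a white connector, 38 x 67 x 13 mm. Origin: centre of underside; x across its width, y along its length, z up. Firm sleeve 40 wide x 72 long: grip across the 40, 1 to 13 above the underside. Lies face up on the right, length within 25 degrees of left-right (world y).
- blue_board: Flat blue circuit board with small parts and a white connector, 38 x 67 x 13 mm. Origin: centre of underside; x across its width, y along its length, z up. Firm sleeve 40 wide x 72 long: grip across the 40, 1 to 13 above the underside. Lies face up on the right, length within 25 degrees of left-right (world y).
- white_strip: Dark board with a row of white screw terminals, 37 x 68 x 21 mm, on legs 6 mm high. Origin: centre of underside; x across its width, y along its length, z up. Grip across the board, 34 wide, whose thin edge is 6 to 8 above the underside (terminals above are not firm): bring fingertips below it. Lies face up on the right, length within 25 degrees of left-right (world y).
- green_strip: Narrow board with a row of green screw terminals, 22 x 66 x 19 mm, on legs 6 mm high. Origin: centre of underside; x across its width, y along its length, z up. Grip across the board, 22 wide, whose thin edge is 6 to 8 above the underside (terminals above are not firm): bring fingertips below it. Lies face up on the right, length within 25 degrees of left-right (world y).
- black_module: Bystander: closed black converter module, a plain black block 50 x 74 x 26 mm, lying among the boards; leave it. Origin: centre of underside.
- purple_pack: Bystander: purple battery pack with a white label and a short black stub at one end, 66 x 50 x 28 mm, lying among the boards; leave it. Origin on its underside, 33 mm from its plain end.
- green_tray: Green tray, fixed, 96 wide (its x) x 108 mm long (its y); floor 3 thick, rim 3 thick with its top 8 above the bench, clear inside 90 x 102, a small black dot in each corner. Origin: centre of underside, on the bench; y along its length, z up. In one of four places on the left of the bench, length within 5 degrees of the left-right direction (world y).
- blue_tray: Blue tray, fixed, 96 wide (its x) x 108 mm long (its y); floor 3 thick, rim 3 thick with its top 8 above the bench, clear inside 90 x 102, a small black dot in each corner. Origin: centre of underside, on the bench; y along its length, z up. In one of four places on the left of the bench, length within 5 degrees of the left-right direction (world y).
- white_tray: White tray, fixed, 96 wide (its x) x 108 mm long (its y); floor 3 thick, rim 3 thick with its top 8 above the bench, clear inside 90 x 102, a small black dot in each corner. Origin: centre of underside, on the bench; y along its length, z up. In one of four places on the left of the bench, length within 5 degrees of the left-right direction (world y).
- yellow_tray: Yellow tray, fixed, 96 wide (its x) x 108 mm long (its y); floor 3 thick, rim 3 thick with its top 8 above the bench, clear inside 90 x 102, a small black dot in each corner. Origin: centre of underside, on the bench; y along its length, z up. In one of four places on the left of the bench, length within 5 degrees of the left-right direction (world y).
Mind the look-alikes: they are no part of the job. Several things look just like the green_tray: the one meant starts nearest to the robot's base.

How it is judged (in metres and radians):
At the end, for the whole second after the job is handed in: Each board rests on its own tray's floor (origin under 10 mm above the bench), within 15 mm of the tray's centre, tilt under 0.12 rad, length within 0.26 rad of the tray's, released, at rest; black module and purple pack within 20 mm of where they lay (horizontal distance between green_board and green_tray below 0.015 m and z of green_board in the frame of green_tray below 0.01 m and angle between each of green_board, blue_board, white_strip, green_strip's own z axis and vertical below 0.12 rad and angle between the y axis of green_board and the y axis of green_tray, either way round below 0.26 rad and linear speed of each of green_board, blue_board, white_strip, green_strip below 0.02 m/s and contact force between the fingers and green_board below 0.05 N and horizontal distance between blue_board and blue_tray below 0.015 m and z of blue_board in the frame of blue_tray below 0.01 m and angle between the y axis of blue_board and the y axis of blue_tray, either way round below 0.26 rad and contact force between the fingers and blue_board below 0.05 N and horizontal distance between white_strip and white_tray below 0.015 m and z of white_strip in the frame of white_tray below 0.01 m and angle between the y axis of white_strip and the y axis of white_tray, either way round below 0.26 rad and contact force between the fingers and white_strip below 0.05 N and horizontal distance between green_strip and yellow_tray below 0.015 m and z of green_strip in the frame of yellow_tray below 0.01 m and angle between the y axis of green_strip and the y axis of yellow_tray, either way round below 0.26 rad and contact force between the fingers and green_strip below 0.05 N and distance of each of black_module, purple_pack from where it was at the start of the episode below 0.02 m); the robot touches nothing.
It fails at once if a board is let go of while it is more than 4 cm up (dropped or thrown) ((height (world z) of green_board above 0.04 m and contact force between the fingers and green_board below 0.01 N) or (height (world z) of blue_board above 0.04 m and contact force between the fingers and blue_board below 0.01 N) or (height (world z) of white_strip above 0.04 m and contact force between the fingers and white_strip below 0.01 N) or (height (world z) of green_strip above 0.04 m and contact force between the fingers and green_strip below 0.01 N)).
It fails at once if the black module or the purple pack is shifted by more than 2 cm (distance of any of black_module, purple_pack from where it was at the start of the episode above 0.02 m).
It also fails if it takes over 120 s, if anything falls off the work surface, if the arm or the gripper's body presses on something with over 40 N, if the wrist force passes 120 N, or if a joint passes its speed limit or range.

## Working session

There is one attempt and no reset: what is moved stays moved. The work goes in short steps, Python scripts to look and compute and a tool call to move; the robot and the scene stay as the last step left them, time stands still between calls to the robot, and variables do not carry over. Pictures are saved under pics/ and viewed, at most 14 in all, crops included, and the job is handed in when it is done.

Besides the shell and the picture viewer there is one more tool, called after ">>>" by a JSON object that holds its "name" and its "arguments". jog_arm: Moves the arm, as the interface text tells. Its arguments: {"type":"object","properties":{"moves":{"type":"array"},"newtons":{"type":"number"}},"required":["moves"]}

```bash
mkdir -p pics
cat > h.py <<'E'
import numpy as np, cv2
from plant import get_state, capture, close_job, regions_of
from scipy.spatial.transform import Rotation as R
def T_tool(s):
    T=np.eye(4);T[:3,:3]=R.from_euler('xyz',s["eef_rot"],degrees=True).as_matrix();T[:3,3]=s["tcp_pos"];return T
def wfc(p,s=None):
    return np.array(p["world_from_camera"]) if "world_from_camera" in p else T_tool(s)@np.array(p["hand_eye"])
def rays(p,px,W):
    K=np.array(p["mtx"]);px=np.atleast_2d(np.array(px,float))
    d=np.array([p["k1"],0,0,0],float)
    u=cv2.undistortPoints(px.reshape(-1,1,2),K,d).reshape(-1,2)
    return np.c_[u,np.ones(len(u))]@W[:3,:3].T
def at_z(p,px,z,W):
    r=rays(p,px,W);o=W[:3,3];return o+r*((z-o[2])/r[:,2])[:,None]
def top(p,mask,z,W):
    c=max(cv2.findContours(mask.astype(np.uint8),0,1)[0],key=cv2.contourArea).reshape(-1,2)
    q=at_z(p,c,z,W)[:,:2]
    return cv2.minAreaRect((q*1000).astype(np.float32))
E
python3 - <<'E'
from h import *
s=get_state();print({k:s[k] for k in("time_s","tcp_pos","eef_rot","gripper_width","contact_force")})
for n in("top","scene"):
    p=capture(n);cv2.imwrite(f"pics/{n}0.png",p["pixels"]);W=wfc(p);print(n,W.round(3).tolist())
    if n=="top" or 1:
      for t,z in dict(green_board=.01,blue_board=.01,white_strip=.012,green_strip=.012,black_module=.026,purple_pack=.028,green_tray=.008,blue_tray=.008,white_tray=.008,yellow_tray=.008).items():
        for d in regions_of(p,t):
            if d["confidence"]<.3: continue
            print(t,round(d["confidence"],2),np.round(d["pixel"]),[np.round(v,1) for v in top(p,d["pixels"],z,W)])
E
```

```text
{'time_s': 0.0, 'tcp_pos': array([0.20693139, 0.64192005, 0.19229764]), 'eef_rot': array([ 1.79901879e+02, -9.83266273e-03, -1.78709286e+01]), 'gripper_width': 0.08739049300416665, 'contact_force': array([-0.73665618, -0.44476519, -1.11288935])}
top [[0.018, -0.986, 0.168, 0.231], [-1.0, -0.017, 0.007, 0.198], [-0.004, -0.168, -0.986, 1.728], [0.0, 0.0, 0.0, 1.0]]
green_board 0.46 [384. 199.] [array([ 503.1, -337.5]), array([27.9, 61.5]), np.float64(0.9)]
blue_board 0.64 [349. 169.] [array([ 622.2, -201.4]), array([67.8, 36.5]), np.float64(72.3)]
white_strip 0.42 [386. 168.] [array([ 620. , -330.6]), array([34. , 57.9]), np.float64(25.2)]
green_strip 0.46 [384. 230.] [array([ 388.4, -337.2]), array([19.6, 52.5]), np.float64(0.6)]
black_module 0.58 [348. 198.] [array([ 498.4, -191.6]), array([51.2, 72.3]), np.float64(0.9)]
purple_pack 0.74 [350. 223.] [array([ 394.8, -182.9]), array([46.3, 50.7]), np.float64(0.7)]
green_tray 0.68 [109. 220.] [array([395.5, 742.7]), array([123.1, 100.6]), np.float64(78.5)]
green_tray 0.62 [197. 182.] [array([559. , 415.1]), array([101.1, 111.1]), np.fl
[... 1014 characters left out ...]
90.2, -189.5]), array([70. , 68.3]), np.float64(78.5)]
green_tray 0.63 [145. 170.] [array([412.4, 733.5]), array([126.3,  64.4]), np.float64(63.2)]
green_tray 0.61 [222. 175.] [array([556.6, 417. ]), array([103.6, 120.7]), np.float64(3.9)]
green_tray 0.51 [238. 185.] [array([533.9, 314.1]), array([113.8,  68.1]), np.float64(36.9)]
blue_tray 0.72 [228. 198.] [array([427.4, 277.8]), array([116.6, 100.4]), np.float64(87.2)]
blue_tray 0.46 [239. 184.] [array([534., 310.]), array([119.9,  66.6]), np.float64(34.1)]
white_tray 0.69 [239. 185.] [array([535.8, 313.4]), array([113. ,  70.3]), np.float64(34.1)]
yellow_tray 0.56 [202. 188.] [array([428. , 412.6]), array([102.1, 115.6]), np.float64(3.3)]
```

View pics/top0.png

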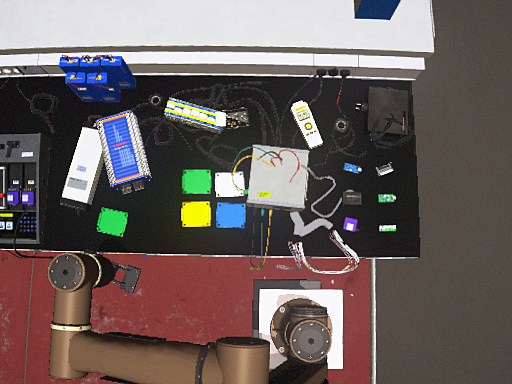

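Run:
```python
from h import *
p=cv2.imread("pics/top0.png");cv2.imwrite("pics/top0c.png",cv2.resize(p[140:250,320:430],None,fx=5,fy=5,interpolation=2))
```

```text
(no output)
```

View pics/top0c.png

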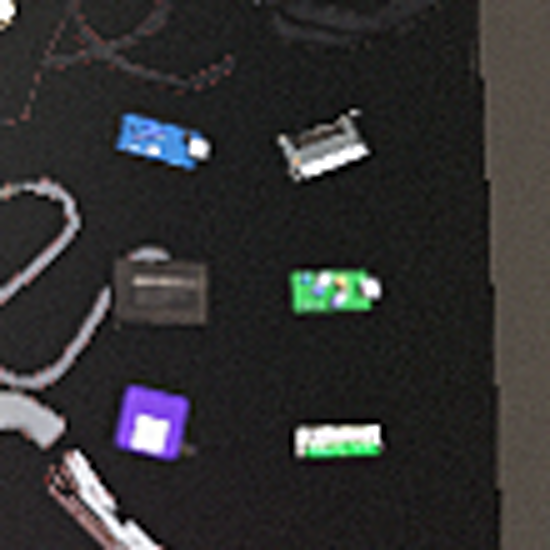

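View pics/scene0.png

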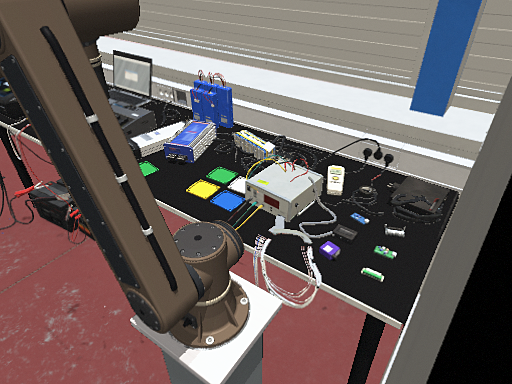

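>>> {"name": "jog_arm", "arguments": {"moves": [[[0,0,-2],10.3,8.7],[[0,0,-2],10.3,8.7],[[0,0,-2],10.3,8.7],[[0,0,-2],10.3,8.7],[[0,0,-2],10.3,8.7],[[0,0,-1],10.3,8.7],[[0,0,-1],10.3,8.7],[[0,0,0],0,8.7]]}}

```text
time_s: 2.1
tcp_pos: [0.2072, 0.6428, 0.3141]
eef_rot: [-180.0, 0.1, -89.9]
contact_force: [-0.6, 0.4, -1.5]
gripper_width: 0.0869
gripper_force: 0.0
```

>>> {"name": "jog_arm", "arguments": {"moves": [[[4.2,-4.0,0],0,8.7],[[4.2,-4.0,0],0,8.7],[[4.2,-4.0,0],0,8.7],[[4.2,-4.0,0],0,8.7],[[4.2,-4.0,0],0,8.7],[[4.2,-4.0,0],0,8.7],[[4.2,-4.0,0],0,8.7],[[0,0,0],0,8.7],[[0,0,0],0,8.7],[[0,0,0],0,8.7]]}}

```text
time_s: 3.35
tcp_pos: [0.4866, 0.3494, 0.313]
eef_rot: [180.0, -0.0, -89.8]
contact_force: [-0.5, -0.1, -0.1]
gripper_width: 0.0869
gripper_force: 0.0
```

```bash
cat > w.py <<'E'
from h import *
import sys
def look(Z,name,conf=.3):
    s=get_state();p=capture("wrist");W=wfc(p,s);cv2.imwrite(f"pics/{name}.png",p["pixels"])
    print("tcp",s["tcp_pos"].round(4),s["eef_rot"].round(2),"cam",W[:3,3].round(3))
    for t,z in Z.items():
        for d in regions_of(p,t):
            if d["confidence"]<conf: continue
            print(t,round(d["confidence"],2),np.round(d["pixel"]),[np.round(v,1) for v in top(p,d["pixels"],z,W)])
    return p,W
B=dict(green_board=.010,blue_board=.010,white_strip=.015,green_strip=.015)
TR=dict(green_tray=.008,blue_tray=.008,white_tray=.008,yellow_tray=.008)
E
python3 - <<'E'
from w import *
look(TR,"w1")
E
```

```text
tcp [0.4866 0.3494 0.313 ] [179.98  -0.   -89.81] cam [0.486 0.273 0.506]
green_tray 0.94 [215. 180.] [array([559.4, 415.6]), array([ 96.6, 114.3]), np.float64(2.4)]
green_tray 0.44 [297. 322.] [array([412.8, 682.9]), array([ 9.2, 36.2]), np.float64(89.8)]
blue_tray 0.55 [296.  96.] [array([428.9, 276.9]), array([112.9,  95.6]), np.float64(89.0)]
white_tray 0.76 [218. 103.] [array([551.8, 286.8]), array([ 98.2, 110.5]), np.float64(3.8)]
yellow_tray 0.65 [290. 180.] [array([431.5, 413.2]), array([ 95.1, 113.4]), np.float64(2.8)]
```

View pics/w1.png

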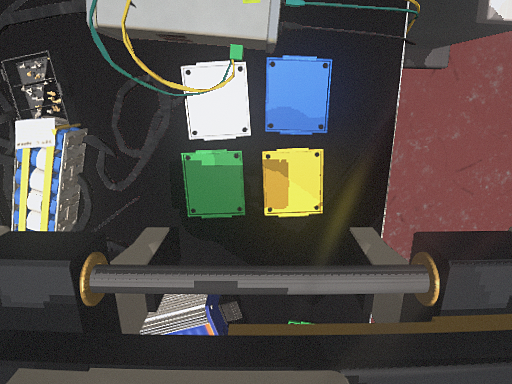

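>>> {"name": "jog_arm", "arguments": {"moves": [[[5.8,-0.1,0],0,8.7],[[5.8,-0.1,0],0,8.7],[[5.8,-0.1,0],0,8.7],[[5.8,-0.1,0],0,8.7],[[5.8,-0.1,0],0,8.7],[[5.8,-0.1,0],0,8.7],[[5.8,-0.1,0],0,8.7],[[5.8,-0.1,0],0,8.7],[[5.8,-0.1,0],0,8.7],[[5.8,-0.1,0],0,8.7],[[0,0,0],0,8.7],[[0,0,0],0,8.7]]}}

```text
time_s: 5.1
tcp_pos: [0.4975, -0.2313, 0.3131]
eef_rot: [180.0, 0.0, -90.0]
contact_force: [0.2, -0.4, 0.3]
gripper_width: 0.0868
gripper_force: 0.0
```

Run:
```python
from w import *
look(dict(B,black_module=.026,purple_pack=.028),"w2")
```

```text
tcp [ 0.4975 -0.2313  0.3131] [ 1.7998e+02  1.0000e-02 -9.0000e+01] cam [ 0.497 -0.308  0.506]
green_board 0.77 [252.  72.] [array([ 507.2, -337.1]), array([29.8, 66.9]), np.float64(2.9)]
blue_board 0.95 [181. 160.] [array([ 624.5, -203.2]), array([67. , 30.1]), np.float64(76.3)]
white_strip 0.86 [175.  77.] [array([ 620.8, -330.4]), array([37.7, 66.2]), np.float64(18.0)]
green_strip 0.75 [333.  74.] [array([ 388., -337.]), array([23.7, 62.1]), np.float64(3.0)]
black_module 0.78 [259. 169.] [array([ 501.3, -195.3]), array([77.3, 49.7]), np.float64(87.9)]
purple_pack 0.8 [322. 171.] [array([ 400.3, -192.1]), array([66.4, 52.2]), np.float64(79.3)]
```

View pics/w2.png

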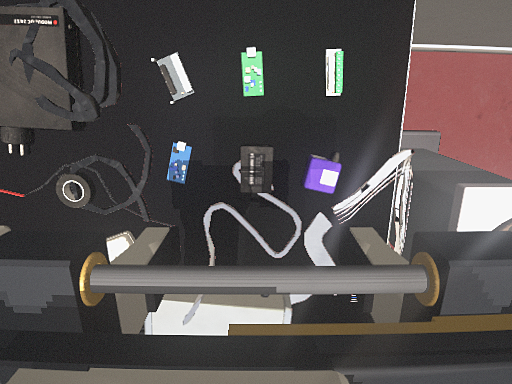

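>>> {"name": "jog_arm", "arguments": {"moves": [[[-0.9,-4.2,0],0,8.7],[[-0.9,-4.2,0],0,8.7],[[-1.0,-4.3,0],0,8.7],[[0,0,5],7,8.7],[[0,0,5],6.7,8.7],[[0,0,5],0,8.7],[[0,0,5],0,8.7],[[0,0,0],0,8.7],[[0,0,0],0,8.7]]}}

```text
time_s: 6.58
tcp_pos: [0.626, -0.2034, 0.1154]
eef_rot: [-179.9, -0.0, -103.6]
contact_force: [0.0, -0.8, 0.5]
gripper_width: 0.087
gripper_force: 0.0
```

Run:
```python
from w import *
look(B,"w3")
```

```text
tcp [ 0.626  -0.2034  0.1154] [-1.7987e+02 -3.0000e-02 -1.0361e+02] cam [ 0.607 -0.278  0.308]
green_board 0.91 [360.  18.] [array([ 508. , -319.5]), array([30. , 33.1]), np.float64(1.0)]
blue_board 0.9 [262. 172.] [array([ 624.2, -203.3]), array([65.7, 29.9]), np.float64(75.7)]
white_strip 0.86 [230.  36.] [array([ 622.7, -332.7]), array([38.5, 69.9]), np.float64(22.1)]
white_strip 0.67 [360.  18.] [array([ 509.6, -319. ]), array([29.7, 32.3]), np.float64(1.5)]
```

View pics/w3.png

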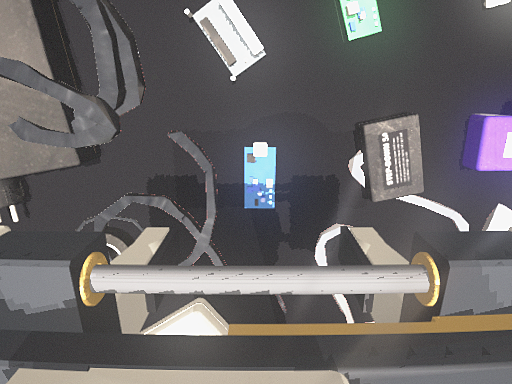

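>>> {"name": "jog_arm", "arguments": {"moves": [[[0,0.2,4],0,8.7],[[0,0,4],0,8.7],[[0,0,2],0,8.7],[[0,0,0.9],0,8.7],[[0,0,0],0,8.7],[[0,0,0],0,3],[[0,0,0],0,3],[[0,0,0],0,3],[[0,0,0],0,3],[[0,0,0],0,3],[[0,0,0],0,3],[[0,0,0],0,3]], "newtons": 20}}

```text
time_s: 8.32
tcp_pos: [0.6226, -0.2029, 0.0042]
eef_rot: [180.0, -0.0, -103.7]
contact_force: [0.2, -1.1, -0.6]
gripper_width: 0.0307
gripper_force: 0.0
```

>>> {"name": "jog_arm", "arguments": {"moves": [[[0,0,0],0,1],[[0,0,0],0,1],[[0,0,0],0,1],[[0,0,0],0,1]]}}

```text
time_s: 8.82
tcp_pos: [0.6226, -0.2029, 0.0043]
eef_rot: [180.0, -0.0, -103.7]
contact_force: [0.2, -0.3, -0.4]
gripper_width: 0.01
gripper_force: 0.0
```

Run:
```python
from w import *
look(B,"w4")
```

```text
tcp [ 0.6226 -0.2029  0.0043] [ 180.     -0.   -103.66] cam [ 0.604 -0.277  0.197]
green_board 0.77 [403.   2.] [array([ 515. , -303.3]), array([ 5. , 17.5]), np.float64(78.1)]
blue_board 0.7 [257. 204.] [array([ 624.9, -203.4]), array([65.2, 29.1]), np.float64(75.3)]
white_strip 0.93 [215.  24.] [array([ 616. , -318.1]), array([37.8, 43.6]), np.float64(15.5)]
```

View pics/w4.png

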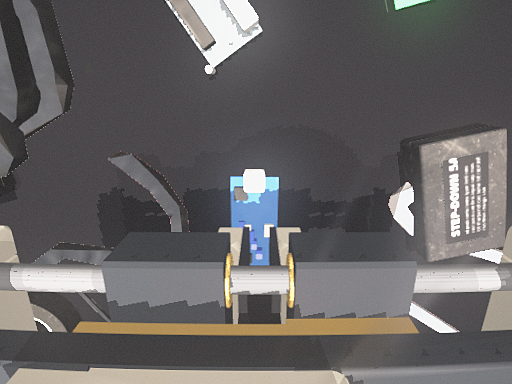

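>>> {"name": "jog_arm", "arguments": {"moves": [[[0,0,0],0,8.7],[[0,0,0],0,8.7],[[0,0,0],0,8.7],[[0,0,0],0,8.7],[[0,0,0],0,8.7],[[0,0,0.15],0,8.7],[[0,0,0.15],0,8.7],[[0,0,0],0,8.7],[[0,0,0],0,8.7]]}}

```text
time_s: 10.2
tcp_pos: [0.6227, -0.2028, 0.0012]
eef_rot: [180.0, -0.0, -103.7]
contact_force: [1.2, -0.1, -0.9]
gripper_width: 0.0861
gripper_force: 0.0
```

Run:
```python
from w import *
p,W=look(B,"w5")
a=cv2.imread("pics/w4.png")[120:320,150:370];b=cv2.imread("pics/w5.png")[120:320,30:470]
cv2.imwrite("pics/w5c.png",np.vstack([cv2.resize(np.hstack([a,a*0]),None,fx=1.8,fy=1.4),cv2.resize(b,None,fx=1.8,fy=1.4)]))
```

```text
tcp [ 0.6227 -0.2028  0.0012] [ 180.     -0.   -103.66] cam [ 0.604 -0.277  0.194]
green_board 0.42 [406.   1.] [array([ 516.1, -303.5]), array([ 3.4, 13.5]), np.float64(78.1)]
blue_board 0.6 [258. 216.] [array([ 624.7, -204.2]), array([63.6, 29.3]), np.float64(75.9)]
white_strip 0.65 [214.  24.] [array([ 615.9, -317.5]), array([37.5, 42.3]), np.float64(14.9)]
```

View pics/w5c.png

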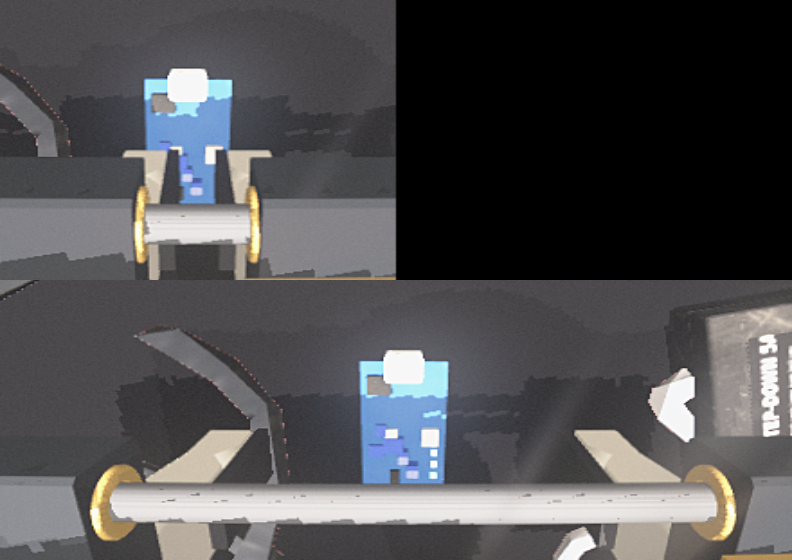

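Run:
```python
from w import *
p=capture("wrist");H=np.array(p["hand_eye"]);print(H.round(4).tolist(),p["mtx"],p["k1"])
C=np.linalg.inv(H)
for z in(0,-.019,-.04,-.06):
    q=np.array([[x,y,z] for x in(-.0095,.0095) for y in(-.043,.043)])
    u,_=cv2.projectPoints(q,cv2.Rodrigues(C[:3,:3])[0],C[:3,3],np.array(p["mtx"]),np.array([p["k1"],0,0,0.]))
    print(z,u.reshape(-1,2).round(0).tolist())
print(get_state()["contact_force"])
```

```text
[[0.0004, -0.9572, -0.2894, 0.0767], [1.0, 0.0006, -0.0008, 0.0009], [0.0009, -0.2894, 0.9572, -0.1929], [0.0, 0.0, 0.0, 1.0]] [[319.74885254   0.         259.07728986]
 [  0.         319.74885254 188.73538397]
 [  0.           0.           1.        ]] -0.05502386051159468
0 [[193.0, 229.0], [323.0, 229.0], [191.0, 202.0], [325.0, 202.0]]
-0.019 [[186.0, 242.0], [329.0, 242.0], [184.0, 213.0], [331.0, 213.0]]
-0.04 [[178.0, 260.0], [337.0, 260.0], [175.0, 227.0], [340.0, 227.0]]
-0.06 [[168.0, 280.0], [347.0, 281.0], [164.0, 245.0], [350.0, 245.0]]
[ 0.4368674  -0.3926733  -0.21446644]
```

>>> {"name": "jog_arm", "arguments": {"moves": [[[0,0,0.5],0,8.7],[[0,0,0.5],0,8.7],[[0,0,0],0,8.7]]}}

```text
time_s: 10.88
tcp_pos: [0.6221, -0.2028, -0.0095]
eef_rot: [179.9, -0.0, -103.7]
contact_force: [0.4, 0.0, -0.4]
gripper_width: 0.087
gripper_force: 0.0
```

>>> {"name": "jog_arm", "arguments": {"moves": [[[0,0,0.5],0,8.7],[[0,0,0.5],0,8.7],[[0,0,0.3],0,8.7],[[0,0,0],0,8.7]]}}

```text
time_s: 11.38
tcp_pos: [0.6224, -0.2028, -0.0221]
eef_rot: [180.0, -0.0, -103.7]
contact_force: [-0.9, -0.0, -0.8]
gripper_width: 0.0867
gripper_force: 0.0
```

Run:
```python
from w import *
p,W=look(B,"w6")
a=cv2.imread("pics/w6.png")[120:320,60:460]
cv2.imwrite("pics/w6c.png",cv2.resize(a,None,fx=2,fy=2))
```

```text
tcp [ 0.6224 -0.2028 -0.0221] [ 1.7996e+02 -1.0000e-02 -1.0367e+02] cam [ 0.604 -0.277  0.171]
blue_board 0.64 [253. 222.] [array([ 623.1, -210.7]), array([50.9, 30. ]), np.float64(75.6)]
white_strip 0.61 [212.  22.] [array([ 614.3, -313.3]), array([37.7, 34.4]), np.float64(12.6)]
```

View pics/w6c.png

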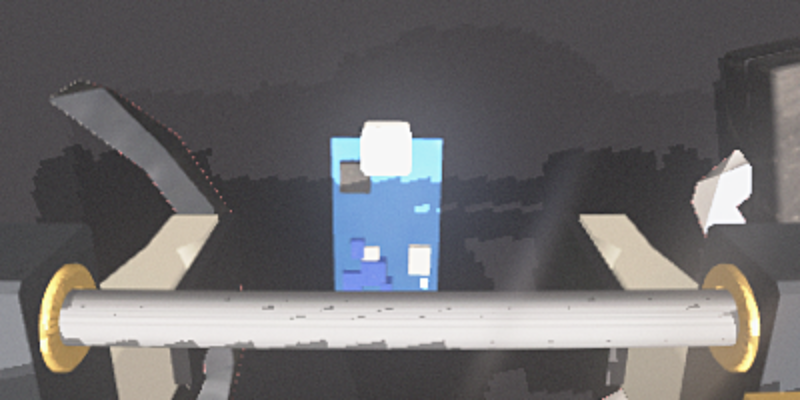

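>>> {"name": "jog_arm", "arguments": {"moves": [[[0,0,0.3],0,8.7],[[0,0,0.3],0,8.7],[[0,0,0.3],0,8.7],[[0,0,0],0,8.7]]}}

```text
time_s: 12.12
tcp_pos: [0.6224, -0.2028, -0.0311]
eef_rot: [180.0, -0.0, -103.7]
contact_force: [0.4, -0.4, -1.0]
gripper_width: 0.0872
gripper_force: 0.0
```

>>> {"name": "jog_arm", "arguments": {"moves": [[[0,0,0.2],0,8.7],[[0,0,0],0,8.7]]}}

```text
time_s: 12.38
tcp_pos: [0.6227, -0.2028, -0.0328]
eef_rot: [-180.0, -0.0, -103.7]
contact_force: [-0.7, -0.2, -0.3]
gripper_width: 0.087
gripper_force: 0.0
```

>>> {"name": "jog_arm", "arguments": {"moves": [[[0,0,0.2],0,8.7],[[0,0,0],0,8.7]]}}

```text
time_s: 12.62
tcp_pos: [0.6228, -0.2029, -0.033]
eef_rot: [-180.0, -0.0, -103.6]
contact_force: [-4.5, 2.1, 12.6]
gripper_width: 0.087
gripper_force: 6.6
```

>>> {"name": "jog_arm", "arguments": {"moves": [[[0,0,-0.6],0,8.7],[[0,0,0],0,3],[[0,0,0],0,3],[[0,0,0],0,3],[[0,0,0],0,3],[[0,0,0],0,3],[[0,0,0],0,3]], "newtons": 20}}

```text
time_s: 13.5
tcp_pos: [0.6226, -0.2028, -0.0288]
eef_rot: [180.0, -0.0, -103.7]
contact_force: [-0.1, -0.2, 0.0]
gripper_width: 0.0392
gripper_force: 20.0
```

>>> {"name": "jog_arm", "arguments": {"moves": [[[0,0,-2],0,3],[[0,0,-4],0,3],[[0,0,-5.5],0,3],[[0,0,-5.5],0,3],[[0,0,-5.5],-6.7,3],[[0,0,-5.5],-7,3],[[0,0,0],0,3]]}}

```text
time_s: 14.38
tcp_pos: [0.625, -0.2035, 0.2572]
eef_rot: [-179.5, -0.1, -89.9]
contact_force: [-0.8, -0.6, -0.8]
gripper_width: 0.0396
gripper_force: 20.0
```

>>> {"name": "jog_arm", "arguments": {"moves": [[[-5.3,2.1,0],0,3],[[-5.3,2.1,0],0,3],[[-5.3,2.1,0],0,3],[[-5.3,2.2,0],0,3],[[-5.3,2.2,0],0,3],[[-5.3,2.2,0],0,3],[[-5.3,2.2,0],0,3],[[-5.3,2.2,0],0,3],[[-5.5,2.1,0],0,3],[[0,0,0],0,3],[[0,0,0],0,3],[[0,0,0],0,3]]}}

```text
time_s: 15.88
tcp_pos: [0.4286, 0.275, 0.251]
eef_rot: [180.0, -0.0, -90.0]
contact_force: [-0.3, -0.1, 0.4]
gripper_width: 0.0395
gripper_force: 20.0
```

>>> {"name": "jog_arm", "arguments": {"moves": [[[-0.2,0,5],0,3],[[0,0,5],0,3],[[0,0,5],0,3],[[0,0,5],0,3],[[0,0,4],0,3],[[0,0,1.5],0,3],[[0,0,0.7],0,3],[[0,0,0.7],0,3],[[0,0,0],0,3],[[0,0,0],0,3]]}}

```text
time_s: 17.12
tcp_pos: [0.4287, 0.2786, -0.0169]
eef_rot: [-179.9, 0.1, -90.0]
contact_force: [-0.0, 0.1, -0.4]
gripper_width: 0.0394
gripper_force: 20.0
```

>>> {"name": "jog_arm", "arguments": {"moves": [[[0,0,0.4],0,3],[[0,0,0.3],0,3],[[0,0,0.1],0,3],[[0,0,0],0,3],[[0,0,0],0,3]]}}

```text
time_s: 17.75
tcp_pos: [0.4284, 0.278, -0.0258]
eef_rot: [180.0, -0.0, -90.0]
contact_force: [0.1, -0.5, -0.7]
gripper_width: 0.0396
gripper_force: 20.0
```

>>> {"name": "jog_arm", "arguments": {"moves": [[[0,0,0],0,4.4],[[0,0,0],0,4.4],[[0,0,0],0,4.4],[[0,0,-0.5],0,4.4],[[0,0,-1.5],0,4.8],[[0,0,-4],0,8.7],[[0,0,-5],0,8.7],[[0,0,-5.5],0,8.7],[[0,0,-5.5],0,8.7],[[0,0,-5.5],0,8.7],[[0,0,0],0,8.7]]}}

```text
time_s: 19.12
tcp_pos: [0.4301, 0.2795, 0.2554]
eef_rot: [-179.6, 0.4, -89.9]
contact_force: [-0.3, 0.2, -1.1]
gripper_width: 0.0866
gripper_force: 0.0
```

Run:
```python
from w import *
look(dict(blue_board=.005,**TR),"w7")
```

```text
tcp [0.4301 0.2795 0.2554] [-179.6     0.42  -89.94] cam [0.428 0.202 0.448]
blue_board 0.58 [265. 144.] [array([427.6, 279.3]), array([66.3, 30.8]), np.float64(89.7)]
green_tray 0.89 [184. 224.] [array([559.4, 411.7]), array([ 96.7, 105.6]), np.float64(2.1)]
blue_tray 0.98 [249. 144.] [array([428.8, 277.2]), array([113. ,  94.4]), np.float64(89.8)]
white_tray 0.88 [173. 155.] [array([550.8, 285. ]), array([ 99.9, 115. ]), np.float64(3.2)]
yellow_tray 0.7 [257. 235.] [array([431.2, 410.8]), array([ 96.2, 109.9]), np.float64(2.8)]
```

View pics/w7.png

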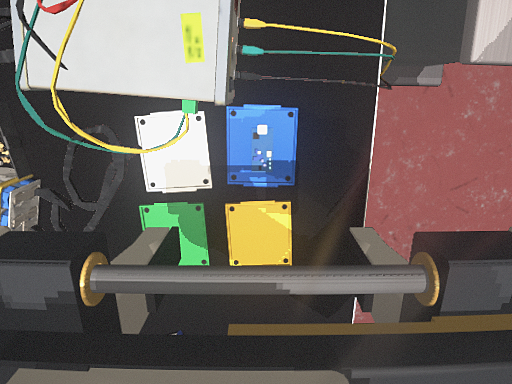

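>>> {"name": "jog_arm", "arguments": {"moves": [[[5.6,-0.7,0],0,8.7],[[5.6,-0.7,0],0,8.7],[[5.6,-0.7,0],0,8.7],[[5.6,-0.7,0],0,8.7],[[5.6,-0.7,0],0,8.7],[[5.6,-0.7,0],0,8.7],[[5.6,-0.7,0],0,8.7],[[5.6,-0.7,0],0,8.7],[[5.6,-0.7,0],0,8.7],[[5.6,-0.7,0],0,8.7],[[5.6,-0.7,0],0,8.7],[[0,0,5],0,8.7]]}}

```text
time_s: 20.92
tcp_pos: [0.5075, -0.3425, 0.2001]
eef_rot: [-179.8, -0.2, -90.2]
contact_force: [1.2, 0.6, -1.3]
gripper_width: 0.0868
gripper_force: 0.0
```

>>> {"name": "jog_arm", "arguments": {"moves": [[[0,0,5],-2.9,8.7],[[0,0,0],0,8.7],[[0,0,0],0,8.7]]}}

```text
time_s: 21.3
tcp_pos: [0.5066, -0.3385, 0.1508]
eef_rot: [-180.0, -0.1, -87.1]
contact_force: [-0.0, -0.4, 1.5]
gripper_width: 0.0866
gripper_force: 0.0
```

Run:
```python
from w import *
look(dict(green_board=.005,white_strip=.015,green_strip=.015,black_module=.026,purple_pack=.028),"w8")
p=capture("wrist");H=np.array(p["hand_eye"])
def ray(px,tcp,rot):
    W=T_tool(dict(tcp_pos=tcp,eef_rot=rot))@H;return W[:3,3],rays(p,px,W)[0]
a,u=ray([237,50],[.4866,.3494,.313],[179.98,0,-89.81]);b,v=ray([189,105],[.4301,.2795,.2554],[-179.6,.42,-89.94])
t=np.linalg.lstsq(np.c_[u,-v],b-a,rcond=None)[0];print("plug",a+t[0]*u,b+t[1]*v)
a,u=ray([237,62],[.4866,.3494,.313],[179.98,0,-89.81])
a,u=ray([203,91],[.4866,.3494,.313],[179.98,0,-89.81]);b,v=ray([143,152],[.4301,.2795,.2554],[-179.6,.42,-89.94])
t=np.linalg.lstsq(np.c_[u,-v],b-a,rcond=None)[0];print("wire low",a+t[0]*u,b+t[1]*v)
```

```text
tcp [ 0.5066 -0.3385  0.1508] [-1.7997e+02 -7.0000e-02 -8.7080e+01] cam [ 0.51  -0.415  0.344]
green_board 0.57 [259. 169.] [array([ 507.1, -337.2]), array([30. , 65.5]), np.float64(3.0)]
white_strip 0.66 [151. 167.] [array([ 621.4, -329.2]), array([41.6, 68. ]), np.float64(18.8)]
green_strip 0.66 [371. 176.] [array([ 388.3, -338.7]), array([26.2, 63.8]), np.float64(2.3)]
black_module 0.61 [259. 302.] [array([ 502.6, -174.2]), array([49.9, 34.1]), np.float64(0.7)]
purple_pack 0.95 [338. 304.] [array([ 405.4, -177.8]), array([56.4, 41. ]), np.float64(0.1)]
plug [0.51610164 0.21840484 0.05347388] [0.51585529 0.21864006 0.05342948]
wire low [0.55489467 0.27099632 0.10223002] [0.55898515 0.26656589 0.10294303]
```

>>> {"name": "jog_arm", "arguments": {"moves": [[[-0.1,0,5.5],0,8.7],[[0,0,5.5],0,8.7],[[0,0,4],0,8.7],[[0,0,1.9],0,8.7],[[0,0,0.9],0,8.7],[[0,0,0],0,3],[[0,0,0],0,3],[[0,0,0],0,3],[[0,0,0],0,3],[[0,0,0],0,3],[[0,0,0],0,3],[[0,0,0],0,3]], "newtons": 20}}

```text
time_s: 23.15
tcp_pos: [0.5059, -0.337, -0.0285]
eef_rot: [-180.0, -0.0, -87.1]
contact_force: [-0.6, 1.4, 3.3]
gripper_width: 0.0395
gripper_force: 20.0
```

>>> {"name": "jog_arm", "arguments": {"moves": [[[0,0,-2],0,3],[[0,0,-4],0,3],[[0,0,-5.5],0,3],[[0,0,-5.5],0,3],[[0,0,-5.5],0,3],[[0,0,-5.5],2.9,3],[[-5.8,-0.4,0],0,3],[[-5.8,-0.4,0],0,3],[[-5.8,-0.4,0],0,3],[[-5.8,-0.4,0],0,3],[[-5.8,-0.4,0],0,3],[[-5.8,-0.4,0],0,3]]}}

```text
time_s: 24.65
tcp_pos: [0.5291, 0.013, 0.2512]
eef_rot: [-180.0, 0.0, -90.0]
contact_force: [0.3, -0.0, -0.3]
gripper_width: 0.0396
gripper_force: 20.0
```

>>> {"name": "jog_arm", "arguments": {"moves": [[[-5.8,-0.4,0],0,3],[[-5.8,-0.4,0],0,3],[[-5.8,-0.4,0],0,3],[[-5.8,-0.4,0],0,3],[[-5.8,-0.4,0],0,3],[[-5.8,-0.4,0],0,3],[[-5.7,-0.5,0],0,3],[[0,0,0],0,3],[[0,0,0],0,3],[[0,0,0],0,3]]}}

```text
time_s: 25.9
tcp_pos: [0.5583, 0.4151, 0.2516]
eef_rot: [-180.0, 0.0, -90.0]
contact_force: [0.4, -0.1, 0.2]
gripper_width: 0.0391
gripper_force: 20.0
```

>>> {"name": "jog_arm", "arguments": {"moves": [[[0,0,5],0,3],[[0,0,5],0,3],[[0,0,5],0,3],[[0,0,5],0,3],[[0,0,4],-2.3,3],[[0,0,1.5],0,3],[[0,0,0.8],0,3],[[0,0,0.5],0,3],[[0,0,0.5],0,3],[[0,0,0.3],0,3],[[0,0,0],0,3],[[0,0,0],0,3]]}}

```text
time_s: 27.4
tcp_pos: [0.5583, 0.4163, -0.0245]
eef_rot: [-180.0, 0.0, -87.7]
contact_force: [1.1, -0.2, 0.2]
gripper_width: 0.0392
gripper_force: 20.0
```

>>> {"name": "jog_arm", "arguments": {"moves": [[[0,0,0.1],0,3],[[0,0,0],0,3],[[0,0,0],0,4.4],[[0,0,0],0,4.4],[[0,0,0],0,4.4],[[0,0,-0.5],0,4.4],[[0,0,-1.5],2.3,4.8],[[0,0,-4],0,8.7],[[0,0,-5],0,8.7],[[0,0,-5.5],0,8.7],[[0,0,-5.5],0,8.7],[[0,0,-5.5],0,8.7]]}}

```text
time_s: 28.9
tcp_pos: [0.558, 0.4158, 0.2518]
eef_rot: [-180.0, 0.0, -90.0]
contact_force: [-0.3, 1.4, 0.3]
gripper_width: 0.0862
gripper_force: 0.0
```

Run:
```python
from w import *
look(dict(green_board=.005,blue_board=.005,**TR),"w9")
```

```text
tcp [0.558  0.4158 0.2518] [-1.7997e+02  3.0000e-02 -8.9960e+01] cam [0.558 0.339 0.445]
green_board 0.9 [260. 150.] [array([558.7, 416.1]), array([31.6, 66. ]), np.float64(0.6)]
green_board 0.7 [267.  49.] [array([550.9, 285.4]), array([ 96.7, 116.6]), np.float64(3.4)]
blue_board 0.84 [363.  42.] [array([427.6, 278.1]), array([32.9, 71.2]), np.float64(0.8)]
blue_board 0.58 [248. 149.] [array([559.9, 416.7]), array([ 98.3, 115. ]), np.float64(3.9)]
green_tray 0.75 [351. 316.] [array([401.8, 691.3]), array([22. , 64.4]), np.float64(89.1)]
green_tray 0.72 [248. 148.] [array([559.7, 416.1]), array([ 96.8, 113.4]), np.float64(1.8)]
blue_tray 0.95 [349.  43.] [array([429.5, 279.5]), array([108.2,  97.9]), np.float64(89.5)]
white_tray 0.63 [265.  51.] [array([551.1, 287.6]), array([ 96.3, 110.6]), np.float64(3.7)]
yellow_tray 0.91 [345. 146.] [array([432.5, 413.1]), array([ 99.7, 115.9]), np.float64(2.8)]
yellow_tray 0.51 [259. 150.] [array([557.8, 415.8]), array([31.3, 68.8]), np.float64(2.6)]
```

>>> {"name": "jog_arm", "arguments": {"moves": [[[5.8,1.3,0],0,8.7],[[5.8,1.3,0],0,8.7],[[5.8,1.3,0],0,8.7],[[5.8,1.3,0],0,8.7],[[5.8,1.3,0],0,8.7],[[5.8,1.3,0],0,8.7],[[5.8,1.3,0],0,8.7],[[5.8,1.3,0],0,8.7],[[5.8,1.3,0],0,8.7],[[5.8,1.3,0],0,8.7],[[5.8,1.3,0],0,8.7],[[5.8,1.3,0],0,8.7]]}}

```text
time_s: 30.75
tcp_pos: [0.4014, -0.2817, 0.2485]
eef_rot: [179.9, 0.0, -90.0]
contact_force: [2.0, -0.1, 0.9]
gripper_width: 0.0869
gripper_force: 0.0
```

>>> {"name": "jog_arm", "arguments": {"moves": [[[5.8,1.3,0],0,8.7],[[0,0,5],-2.5,8.7],[[0,0,5],0,8.7],[[0,0,0],0,8.7],[[0,0,0],0,8.7]]}}

```text
time_s: 31.38
tcp_pos: [0.3905, -0.3385, 0.1506]
eef_rot: [-180.0, -0.1, -87.4]
contact_force: [0.8, 0.3, 0.8]
gripper_width: 0.0869
gripper_force: 0.0
```

Run:
```python
from w import *
look(dict(white_strip=.010,green_strip=.010),"w10")
a=cv2.imread("pics/w10.png")[70:250,60:460]
cv2.imwrite("pics/w10c.png",cv2.resize(a,None,fx=2,fy=2))
```

```text
tcp [ 0.3905 -0.3385  0.1506] [-1.7998e+02 -6.0000e-02 -8.7420e+01] cam [ 0.393 -0.415  0.344]
white_strip 0.77 [ 48. 164.] [array([ 622.3, -331. ]), array([39.1, 61. ]), np.float64(20.5)]
green_strip 0.55 [260. 168.] [array([ 387. , -336.9]), array([21.8, 65.9]), np.float64(2.2)]
```

View pics/w10c.png

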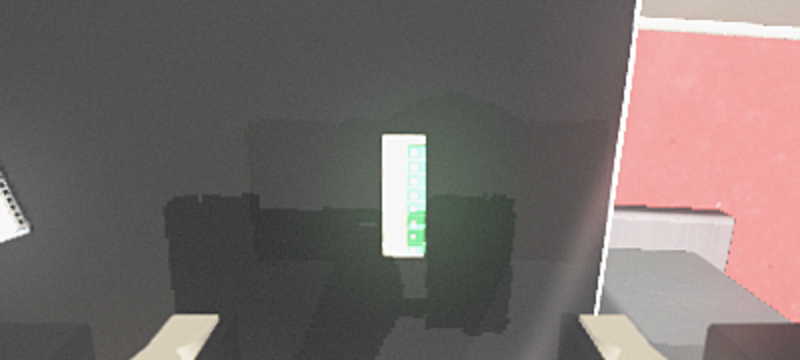

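>>> {"name": "jog_arm", "arguments": {"moves": [[[-0.1,0.3,5.5],0,8.7],[[0,0,5.5],0,8.7],[[0,0,4],0,8.7],[[0,0,2],0,6],[[0,0,1],0,6],[[0,0,0],0,1],[[0,0,0],0,1],[[0,0,0],0,1],[[0,0,0],0,1],[[0,0,0],0,1],[[0,0,0],0,1],[[0,0,0],0,1]], "newtons": 15}}

```text
time_s: 33.02
tcp_pos: [0.3868, -0.3372, -0.0305]
eef_rot: [-180.0, -0.0, -87.5]
contact_force: [-0.3, 0.9, 3.3]
gripper_width: 0.021
gripper_force: 15.0
```

>>> {"name": "jog_arm", "arguments": {"moves": [[[0,0,-2],0,1],[[0,0,-4],0,1],[[0,0,-5.5],0,1],[[0,0,-5.5],0,1],[[0,0,-5.5],0,1],[[0,0,-5.5],2.5,1],[[-5.5,-1.9,0],0,1],[[-5.5,-1.9,0],0,1],[[-5.5,-1.9,0],0,1],[[-5.5,-1.9,0],0,1],[[-5.5,-1.9,0],0,1],[[-5.5,-1.9,0],0,1]]}}

```text
time_s: 34.52
tcp_pos: [0.5005, -0.0051, 0.2492]
eef_rot: [-180.0, 0.0, -89.9]
contact_force: [1.7, -1.0, 0.4]
gripper_width: 0.0214
gripper_force: 15.0
```

>>> {"name": "jog_arm", "arguments": {"moves": [[[-6,1,0],0,1],[[-6,1,0],0,1],[[-6,1,0],0,1],[[-6,1,0],0,1],[[-6,1,0],0,1],[[-6,1,0],0,1],[[-6,1,0],0,1],[[0,0,0],0,1],[[0,0,0],0,1],[[0,0,0],0,1]]}}

```text
time_s: 35.78
tcp_pos: [0.4304, 0.4119, 0.2494]
eef_rot: [180.0, -0.0, -90.0]
contact_force: [0.1, -0.4, 0.4]
gripper_width: 0.021
gripper_force: 15.0
```

>>> {"name": "jog_arm", "arguments": {"moves": [[[-0.1,-0.1,5],0,1],[[0,0,5],0,1],[[0,0,5],0,1],[[0,0,5],0,1],[[0,0,4],-2.8,1],[[0,0,1.5],0,1],[[0,0,0.8],0,1],[[0,0,0.5],0,1],[[0,0,0.5],0,1],[[0,0,0.2],0,1],[[0,0,0],0,1],[[0,0,0],0,1]]}}

```text
time_s: 37.28
tcp_pos: [0.4313, 0.4141, -0.0254]
eef_rot: [-180.0, 0.0, -87.2]
contact_force: [-0.3, 0.5, -0.7]
gripper_width: 0.0211
gripper_force: 15.0
```

>>> {"name": "jog_arm", "arguments": {"moves": [[[0,0,0.2],0,1],[[0,0,0],0,1],[[0,0,0],0,3.2],[[0,0,0],0,3.2],[[0,0,0],0,3.2],[[0,0,-0.5],0,3.5],[[0,0,-1.5],2.8,4.8],[[0,0,-4],0,8.7],[[0,0,-5],0,8.7],[[0,0,-5.5],0,8.7],[[0,0,-5.5],0,8.7],[[0,0,-5.5],0,8.7]]}}

```text
time_s: 38.78
tcp_pos: [0.431, 0.4135, 0.2497]
eef_rot: [-180.0, 0.0, -90.0]
contact_force: [1.4, 0.9, -1.4]
gripper_width: 0.0854
gripper_force: 0.0
```

Run:
```python
from w import *
look(dict(green_strip=.013,yellow_tray=.008,white_tray=.008),"w11")
```

```text
tcp [0.431  0.4135 0.2497] [-1.7998e+02  3.0000e-02 -8.9960e+01] cam [0.43  0.337 0.443]
green_strip 0.79 [260. 152.] [array([430.3, 413.1]), array([22.9, 65.3]), np.float64(3.7)]
green_strip 0.66 [263.  43.] [array([428.2, 278.9]), array([68.1, 28.4]), np.float64(89.7)]
yellow_tray 0.81 [247. 151.] [array([431.2, 413.3]), array([ 96. , 113.4]), np.float64(3.1)]
yellow_tray 0.42 [250.  44.] [array([429.4, 280.8]), array([ 98.2, 108.5]), np.float64(0.1)]
white_tray 0.77 [165.  53.] [array([551.3, 286.2]), array([ 97.1, 110.3]), np.float64(3.7)]
```

>>> {"name": "jog_arm", "arguments": {"moves": [[[5.7,-1.5,0],0,8.7],[[5.7,-1.5,0],0,8.7],[[5.7,-1.5,0],0,8.7],[[5.7,-1.5,0],0,8.7],[[5.7,-1.5,0],0,8.7],[[5.7,-1.5,0],0,8.7],[[5.7,-1.5,0],0,8.7],[[5.7,-1.5,0],0,8.7],[[5.7,-1.5,0],0,8.7],[[5.7,-1.5,0],0,8.7],[[5.7,-1.5,0],0,8.7],[[5.7,-1.5,0],0,8.7]]}}

```text
time_s: 40.48
tcp_pos: [0.6111, -0.2717, 0.2454]
eef_rot: [179.9, 0.0, -90.0]
contact_force: [0.3, 0.1, -0.1]
gripper_width: 0.0873
gripper_force: 0.0
```

>>> {"name": "jog_arm", "arguments": {"moves": [[[5.8,-1.1,0],0,8.7],[[0,0,5],-9.8,8.7],[[0,0,5],-9.8,8.7],[[0,0,0],0,8.7],[[0,0,0],0,8.7],[[0,0,0],0,8.7]]}}

```text
time_s: 41.22
tcp_pos: [0.624, -0.3282, 0.15]
eef_rot: [-179.8, -0.1, -70.5]
contact_force: [0.1, 0.0, 0.4]
gripper_width: 0.0865
gripper_force: 0.0
```

Run:
```python
from w import *
look(dict(white_strip=.010),"w12")
a=cv2.imread("pics/w12.png")[70:250,110:410]
cv2.imwrite("pics/w12c.png",cv2.resize(a,None,fx=2.6,fy=2.6))
```

```text
tcp [ 0.624  -0.3282  0.15  ] [-1.7983e+02 -1.4000e-01 -7.0450e+01] cam [ 0.649 -0.4    0.343]
white_strip 0.96 [264. 163.] [array([ 621. , -329.9]), array([36.3, 68.8]), np.float64(20.7)]
```

View pics/w12c.png

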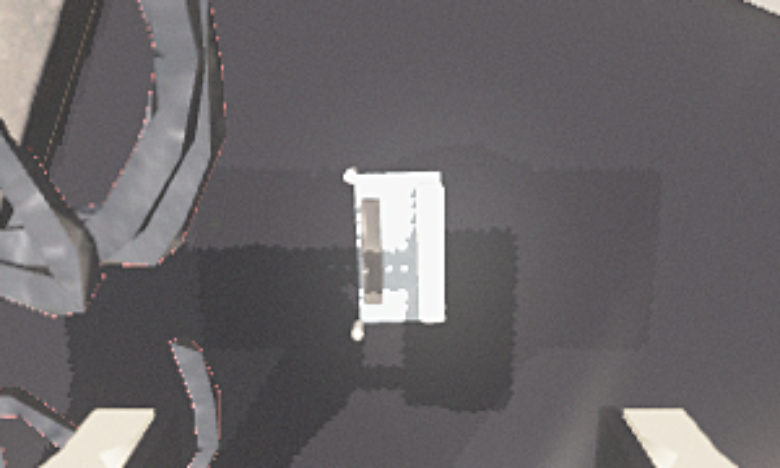

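>>> {"name": "jog_arm", "arguments": {"moves": [[[0.1,0.3,5.5],0,8.7],[[0,0,5.5],0,8.7],[[0,0,4],0,8.7],[[0,0,2],0,7],[[0,0,1],0,7],[[0,0,0],0,2],[[0,0,0],0,2],[[0,0,0],0,2],[[0,0,0],0,2],[[0,0,0],0,2],[[0,0,0],0,2],[[0,0,0],0,2]], "newtons": 15}}

```text
time_s: 42.82
tcp_pos: [0.6204, -0.33, -0.0324]
eef_rot: [-180.0, -0.0, -70.4]
contact_force: [-1.6, 1.3, 4.0]
gripper_width: 0.033
gripper_force: 14.9
```

>>> {"name": "jog_arm", "arguments": {"moves": [[[0,0,-2],0,2],[[0,0,-4],0,2],[[0,0,-5.5],0,2],[[0,0,-5.5],0,2],[[0,0,-5.5],9.8,2],[[0,0,-5.5],9.8,2],[[0,0,0],0,2],[[-5.6,0.6,0],0,2],[[-5.6,0.6,0],0,2],[[-5.6,0.6,0],0,2],[[-5.6,0.6,0],0,2],[[-5.6,0.6,0],0,2]]}}

```text
time_s: 44.32
tcp_pos: [0.589, -0.0483, 0.2474]
eef_rot: [180.0, 0.0, -89.9]
contact_force: [0.1, -1.2, -0.1]
gripper_width: 0.0332
gripper_force: 15.0
```

>>> {"name": "jog_arm", "arguments": {"moves": [[[-5.6,0.6,0],0,2],[[-5.6,0.6,0],0,2],[[-5.6,0.6,0],0,2],[[-5.6,0.7,0],0,2],[[-5.6,0.7,0],0,2],[[-5.6,0.7,0],0,2],[[-0.4,0,0],0,2],[[0,0,0],0,2],[[0,0,0],0,2]]}}

```text
time_s: 45.45
tcp_pos: [0.5508, 0.2889, 0.2475]
eef_rot: [-180.0, -0.0, -90.0]
contact_force: [-0.8, -1.2, -0.7]
gripper_width: 0.0333
gripper_force: 15.0
```

>>> {"name": "jog_arm", "arguments": {"moves": [[[0,0,4],0,2],[[0,0,4],0,2],[[0,0,4],-3.5,2],[[0,0,2],0,2],[[0,0,2],0,2],[[0,0,2],0,2],[[0,0,0],0,2]]}}

```text
time_s: 46.32
tcp_pos: [0.5502, 0.2881, 0.0661]
eef_rot: [179.9, -0.1, -86.6]
contact_force: [0.7, 0.6, -0.5]
gripper_width: 0.0332
gripper_force: 15.0
```

>>> {"name": "jog_arm", "arguments": {"moves": [[[0,0,1],0,2],[[0,0,1],0,2],[[0,0,0],0,2]]}}

```text
time_s: 46.7
tcp_pos: [0.5503, 0.2896, 0.0466]
eef_rot: [179.9, -0.0, -86.5]
contact_force: [-1.5, 0.1, -0.4]
gripper_width: 0.033
gripper_force: 15.0
```

>>> {"name": "jog_arm", "arguments": {"moves": [[[0,0,1.5],0,2],[[0,0,1.5],0,2],[[0,0,1.5],0,2],[[0,0,1.2],0,2],[[0,0,0.8],0,2],[[0,0,0.5],0,2],[[0,0,0],0,2],[[0,0,0],0,2]]}}

```text
time_s: 47.7
tcp_pos: [0.551, 0.2903, -0.0223]
eef_rot: [-180.0, 0.0, -86.5]
contact_force: [-0.7, -0.1, 0.8]
gripper_width: 0.0332
gripper_force: 15.0
```

>>> {"name": "jog_arm", "arguments": {"moves": [[[0,0,0.3],0,2],[[0,0,0],0,2],[[0,0,0],0,2]]}}

```text
time_s: 48.08
tcp_pos: [0.5508, 0.29, -0.0257]
eef_rot: [-180.0, 0.0, -86.5]
contact_force: [0.6, 0.1, -0.2]
gripper_width: 0.0333
gripper_force: 15.0
```

>>> {"name": "jog_arm", "arguments": {"moves": [[[0,0,0.2],0,2],[[0,0,0.1],0,2],[[0,0,0],0,2]]}}

```text
time_s: 48.45
tcp_pos: [0.5507, 0.2899, -0.0289]
eef_rot: [180.0, -0.0, -86.5]
contact_force: [-0.6, 0.3, 0.5]
gripper_width: 0.0335
gripper_force: 15.0
```

>>> {"name": "jog_arm", "arguments": {"moves": [[[0,0,0],0,4.0],[[0,0,0],0,4.0],[[0,0,0],0,4.0],[[0,0,-0.5],0,4.2],[[0,0,-1],0,4.8],[[0,0,-2],0,4.8],[[0,0,-4],0,4.8],[[0,0,-5],0,4.8],[[0,0,-5.5],3.5,4.8],[[0,0,-5.5],0,4.8],[[0,0,-5.5],0,4.8],[[0,0,0],0,4.8]]}}

```text
time_s: 49.95
tcp_pos: [0.5528, 0.2912, 0.2679]
eef_rot: [-179.5, 0.4, -89.9]
contact_force: [0.9, 0.3, -0.3]
gripper_width: 0.0478
gripper_force: 0.0
```

Run:
```python
from w import *
look(dict(white_strip=.013,green_strip=.013,blue_board=.005,green_board=.005,**TR),"w13")
p=capture("top");W=wfc(p)
for t,z in dict(black_module=.026,purple_pack=.028,white_strip=.015,green_strip=.015,blue_board=.005,green_board=.005).items():
    for d in regions_of(p,t)[:1]: print(t,d["confidence"],top(p,d["pixels"],z,W))
```

```text
tcp [0.5528 0.2912 0.2679] [-179.53    0.35  -89.94] cam [0.551 0.213 0.46 ]
white_strip 0.69 [261. 149.] [array([549.6, 297.5]), array([35.4, 45.8]), np.float64(5.6)]
green_strip 0.76 [342. 221.] [array([429.3, 409.3]), array([22.8, 57.6]), np.float64(4.2)]
blue_board 0.87 [352. 137.] [array([427.3, 280. ]), array([66. , 30.8]), np.float64(89.6)]
green_board 0.7 [256. 227.] [array([557.8, 417.8]), array([29.5, 66.2]), np.float64(2.4)]
green_tray 0.92 [246. 226.] [array([559.4, 416. ]), array([ 95.9, 114.7]), np.float64(2.2)]
blue_tray 0.6 [338. 136.] [array([429.8, 277.2]), array([114.5,  97.1]), np.float64(89.3)]
white_tray 0.86 [252. 144.] [array([550.9, 285.6]), array([ 96.3, 113.3]), np.float64(3.5)]
yellow_tray 0.7 [340. 206.] [array([432.5, 389.7]), array([96.1, 67.9]), np.float64(2.7)]
black_module 0.74 ((498.4002990722656, -191.48968505859375), (51.15077209472656, 72.1481704711914), 0.8825201392173767)
purple_pack 0.46 ((396.7870178222656, -184.73263549804688), (50.162925720214844, 54.35508346557617), 0.785085141658783)
blue_board 0.61 ((426.7395324707031, 279.66680908203125), (27.37490463256836, 66.22634887695312), 1.0446598529815674)
green_board 0.62 ((557.1282348632812, 409.04345703125), (24.086700439453125, 51.33774948120117), 0.9589151740074158)
```

View pics/w13.png

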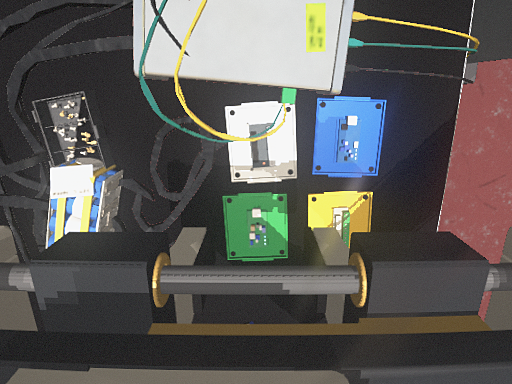

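```bash
python3 -c "
from plant import close_job
print(close_job())"
```

```text
the job is handed in; nothing more can be done
None
```

All four boards are set down in their own trays, the job was handed in at about 50 s, and the last camera check put each board within about 4 mm of its tray's centre (the white-terminal board only estimated, as a wire hid one end) with the black module and purple pack where they lay.

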